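# Clamp a glued painting panel under the press jack

## Task

Push the painted panel along the press bed until it is fully home, square against the steel fence at the back. Then, with the panel home, turn the jack's crank clockwise (seen from above) until the foot comes down on the panel and bears firmly: stop when the crank has become clearly harder to turn, about half as hard again as when it ran free, and do not force it further. Leave the crank there, and leave the paints and other things on the table where they are.

Things in the scene. Friction and masses are not known exactly. Their poses are not given: they have to be found in the camera images.
- press: Green C-frame panel press, fixed. Origin on the table right under the vertical jack axis; x runs along the bed from its open end to the back, z up. Bed: plate 350 x 160 mm (x -200 to +150 mm), top 20 mm above the table. Column at x 100 to 145 mm carries the head over the bed (x -40 to +145, 76 mm wide, 125 to 193 mm above the table). Open to -x and both sides.
- fence (a point): Top middle of the face of the steel fence across the back of the bed: 80 mm along the press's +x from the jack axis, 42 mm above the table; the fence is 150 mm wide. The panel's far short edge must rest against this face.
- panel: Loose panel, 200 (its x) x 130 (its y) x 18 mm, plywood with a bright orange painted top, about 0.45 kg. Origin at the centre of its underside. Lies flat on the bed, its x within 0.1 rad of the press's x, pulled 40 to 70 mm out towards the open end. When home its centre is at x = -20 mm of the press, and y within 30 mm of 0.
- ram: Steel ram, 34 mm diameter, hanging from the head on the jack axis; 24 mm down per clockwise crank turn. Origin on its axis, 104 mm above the table at crank 0. It carries a brass drop leg with a red rubber-faced foot, 60 mm diameter. The leg is clamped at a different extension each time: the foot's underside lies 29 to 51 mm below this origin; how much is not reported.
- jack_hub (a point): Top of the crank hub on the jack axis, 215 mm above the table (hub 40 mm diameter). From any start the foot meets the panel after 0.35 to 1.6 turns. The foot is sprung, 20 N per mm: the crank load rises gradually after first touch. Bearing firmly is 40 to 120 N on the panel, 2 to 6 mm past first touch; over 160 N is forcing it.
- crank (a joint): Crank angle, rad, growing clockwise from above (lowers the ram). Starts at 0 to 1.5. At 0 the handle points along the press's +x, at 1.57 along its -y. Stiff, stays where it is left. Free running takes about 0.5 N m (7 N at the handle); bearing firmly adds 0.15 to 0.46 N m (2.2 to 6.5 N at the handle), best about 4 N.
- grip_mid (a point): Middle of the upright red crank handle: 26 mm diameter, 46 mm tall, spinning freely on its own pin, 70 mm from the jack axis, from 209 to 255 mm above the table. The flat crank arm under it is 22 mm wide, its top 207 mm above the table. It can be pushed sideways from above, or gripped.
- bottle_pink: Red paint bottle with white cap, 170 mm tall, 56 mm diameter, standing. Leave it.
- bottle_blue: Blue paint bottle, 170 mm tall, 56 mm diameter, standing. Leave it.
- bottle_ochre: Orange paint bottle, 190 mm tall, 60 mm diameter, standing. Leave it.
- jar_green: Green paint jar, 110 mm tall, 72 mm diameter, standing. Leave it.
- tub: Clear open plastic tub, 130 x 100 x 50 mm. Leave it.
- mug: White mug, 90 mm tall, 80 mm diameter. Leave it.
- tube: Red paint tube lying flat, about 150 mm long. Leave it.
There are look-alikes about, which are no part of the job. Of the things shaped like the panel, the plywood one is meant.

How it is judged (in metres and radians):
On the way, in this order (a step that is already met when the one before it is completed fails the run):
1. the panel is home against the fence, the foot not yet touching it (x of panel in the frame of press above -0.026 m and y of panel in the frame of press between -0.03 and 0.03 m and angle between the x axis of panel and the x axis of press, either way round below 0.08 rad and contact force between ram and panel below 1 N), for 0.2 s.
2. the foot bears firmly on the panel (contact force between ram and panel between 40 and 120 N), for 0.2 s.
At the end, for the whole second after the job is handed in: The panel lies flat and still within 6 mm of the fence, within 30 mm of the bed's middle line and square to within 4.5 degrees, and the foot presses on it with 40 to 120 N, the crank left alone (all of step 2 and x of panel in the frame of press above -0.026 m and y of panel in the frame of press between -0.03 and 0.03 m and angle between the x axis of panel and the x axis of press, either way round below 0.08 rad and angle between panel's own z axis and vertical below 0.05 rad and linear speed of panel below 0.01 m/s); the robot touches nothing.
It fails at once if the foot is forced: more than 160 N on the panel (contact force between ram and panel above 160 N).
It fails at once if the foot is brought down on a panel that is not home (contact force between ram and panel above 8 N and x of panel in the frame of press below -0.03 m).
It fails at once if a bystander is moved more than 30 mm (distance of any of bottle_pink, bottle_blue, bottle_ochre, jar_green, tub, mug, tube from where it was at the start of the episode above 0.03 m).
It also fails if it takes over 67 s, if anything falls off the work surface, if the arm or the gripper's body presses on something with over 40 N, if the wrist force passes 120 N, or if a joint passes its speed limit or range.

## Robot

A 7-joint arm with a two-finger parallel gripper is mounted at the origin on the work surface. World frame = base frame: x ahead of the robot, y to its left, z up, the work surface at z = 0. Lengths are in m, angles in degrees, forces in N, time in s.
With the tool pointing down it reaches from about 0.425 to 0.875 m from the base axis. Payload 4.7 kg.
Tool frame: the origin (TCP) lies at the very end of the fingers, on their centre line; the grasp point (between the pads) lies env.grip_point_offset behind it (env.grip_point_offset is the distance from the TCP to the grasp point, in m); z points along the fingers, y is the direction in which the jaws open and shut (so a half turn about z gives the same grasp; the last joint's range is limited). The gripper opens to 87 mm and grips with 3 to 60 N. Pads are 19 mm wide; open, the fingers measure 117 mm over their backs; the gripper's body (75 mm by 190 mm) begins 51 mm behind the grasp point.
Start: joints at [-66.343, 18.392, -4.016, 83.108, 1.295, 78.541, -3.26], TCP at [0.252, 0.599, 0.223] pointing down, gripper open.
Joint ranges: [-163.93, 163.93], [-17.29, 119.83], [-79.2, 71.16], [3.27, 140.29], [-89.18, 269.18], [5.43, 117.66], [-154.24, 154.24]. Speed limits (degrees/s): [147.25, 147.25, 180, 180, 180, 180, 180].

## Interface

Orientations are given as [roll, pitch, yaw] about the fixed x, y, z axes, in that order (R = Rz(yaw) Ry(pitch) Rx(roll)).
In Python, from cell import env gives the robot as it stands.
- The arm moves only by the tool send_rows, never from a script. Its argument "plan" is a list of rows, each a list of 7 numbers: the finger opening in mm, from 0 to 87, then the shift along the tool's x, y, z in mm, then the turn, a rotation vector about the tool's x, y, z in rad. A call has 1 to 12 rows; each row shifts and turns the commanded pose from where the row before left it, along the tool's axes as they then stand; what a row does not reach is not made up. A row lasts 1/10 s, in which the tool goes at most 50 mm and 8.59 degrees, less where a joint would pass 70% of its speed; a pose out of reach is approached as far as the arm can. A call is refused whole if a number of a shift passes 50 or a number of a turn 0.15, either way. A call with a gripper value outside its range is refused whole. The fingers move at their own pace and stop on an object; "grip_force" is the grip in N (left out, the last holds). Time passes only in rows, so rows that do not move let the fingers close. It gives the time, the measured TCP pose, the force and the opening at its end, in the units of the state.
- env.get_obs(): the state, without advancing time (a new reading comes with each control period).
- env.read_camera(name): name is "side" or "top"; returns the picture (420x560x3 uint8, red, green, blue); there is no depth.
- env.get_calibration(name): a dict with "fx", "fy", "cx", "cy" (pixels), "extrinsics" (4x4, takes a point from camera to world coordinates). Camera axes: x right, y down, z forward; pixel columns grow to the right and rows downward; lengths in m; the calibration is good to about 2 mm. A picture is of the moment at which its call begins. get_calibration takes no time and is no camera call.
- env.sign_off(): hands the job in, once; it reports no verdict.
Trained networks look in the newest picture that a camera, given by its name, has taken for a name from the list of things; names that differ only in an ending like _2 or _b are one class to them, and where a whole thing is asked for, a point or a joint stands for the part that bears it (a point fixed in the world has none). Each returns a list of dicts, best first, with "confidence" (0 to 1); they miss things now and then, are a little off and sometimes report something else, mostly with a low value. They report only what shows in the picture. A call takes as long as a camera call. They do not tell look-alikes from the thing itself.
- env.regions_of(camera, query): "region" (420x560 bool, what is visible of it) and "rect" ([left, top, right, bottom] in pixels, round what is visible of it).
The state is a dict: "time_s": time; "qpos": joint angles; "joint_velocities": joint speeds; "effort": joint torques, N m; "tool_pos": TCP position; "tool_rot": TCP orientation; "force": force on the tool from outside, world axes, zero at the start; "wrist_torque": the same for the moment, N m; "grip_width": finger opening in m.
Only numpy, scipy, OpenCV 4.12 (cv2) and the standard library are available. Lean on these libraries where they do the work, as an engineer would, in place of code of your own. Each camera call takes 0.05 s, during which the arm holds its last target. There are 200 camera calls.

## Working session

There is one attempt and no reset: what is moved stays moved. The work goes in short steps, Python scripts to look and compute and a tool call to move; the robot and the scene stay as the last step left them, time stands still between calls to the robot, and variables do not carry over. Pictures are saved under pics/ and viewed, about 8 in all and at most 12, crops included, and the job is handed in when it is done.

Besides the shell and the picture viewer there is one more tool, called after "Request:" by a JSON object that holds its "method" and its "body", one argument or row to a line. send_rows: Moves the arm, as the interface text tells. Its arguments: {"type":"object","properties":{"plan":{"type":"array"},"grip_force":{"type":"number"}},"required":["plan"]}

```bash
mkdir -p pics; ls; python3 - <<'E'
from cell import env
import cv2,numpy as np
for c in ["side","top"]:
    im=env.read_camera(c); cv2.imwrite(f"pics/{c}0.png",im[:,:,::-1])
    k=env.get_calibration(c); print(c,k["fx"],k["cx"],k["cy"]); print(np.round(k["extrinsics"],3))
    for q in ["press","panel","crank","ram","grip_mid"]:
        for d in env.regions_of(c,q)[:3]: print(q,round(d["confidence"],2),d["rect"],int(d["region"].sum()))
print(env.get_obs(), env.grip_point_offset)
E
```

```text
pics
side 442.7626338223001 284.24879657951135 203.27705638849915
[[ 0.882 -0.318  0.348  0.083]
 [-0.471 -0.566  0.677 -0.968]
 [-0.018 -0.761 -0.649  1.054]
 [ 0.     0.     0.     1.   ]]
press 0.73 [257.3, 201.0, 351.6, 293.9] 3914
panel 0.81 [266.9, 216.6, 306.9, 266.2] 999
panel 0.79 [207.5, 264.4, 285.8, 329.2] 2682
panel 0.62 [257.8, 199.0, 353.0, 297.1] 4175
crank 0.63 [288.9, 202.0, 311.1, 222.5] 347
ram 0.51 [297.5, 239.1, 305.3, 252.2] 105
grip_mid 0.54 [285.7, 209.6, 295.3, 220.6] 106
top 439.1533620206479 276.09736761610026 199.96497822725235
[[ 0.014 -0.998  0.064  0.493]
 [-0.999 -0.016 -0.033  0.018]
 [ 0.034 -0.064 -0.997  1.242]
 [ 0.     0.     0.     1.   ]]
press 0.93 [243.5, 163.2, 383.9, 226.7] 4643
panel 0.78 [291.2, 248.9, 372.7, 318.0] 3396
panel 0.62 [253.7, 170.5, 328.6, 221.2] 2716
crank 0.69 [312.6, 179.2, 340.7, 222.9] 489
{'time_s': 0.6, 'qpos': array([-66.34242983,  18.39221318,  -4.01811002,  83.107813  ,
         1.29387995,  78.54296657,  -3.25953546]), 'joint_velocities': array([-0.03494439,  0.04195105,  0.10066969, -0.00822756,  0.02520801,
        0.0010087 , -0.0516878 ]), 'effort': array([ 1.27394860e-04, -4.90790319e+01, -4.02590912e-01, -3.12610745e+01,
       -6.36816421e-02,  3.39004118e-02,  3.84489795e-05]), 'tool_pos': array([0.25240753, 0.59899575, 0.22258121]), 'tool_rot': array([1.79997910e+02, 1.12715580e-03, 1.57153381e+02]), 'force': array([ 0.03398323,  0.76942368, -0.82453639]), 'wrist_torque': array([-0.03670443,  0.01369826, -0.02111058]), 'grip_width': 0.087443257542494} 0.0187
```

```bash
python3 - <<'E'
import cv2,numpy as np
a=cv2.imread("pics/side0.png");b=cv2.imread("pics/top0.png")
A=cv2.resize(a[170:350,180:400],None,fx=3.6,fy=3.3,interpolation=cv2.INTER_CUBIC);cv2.imwrite("pics/sidec.png",A)
B=cv2.resize(b[140:340,210:410],None,fx=3,fy=3,interpolation=cv2.INTER_CUBIC);cv2.imwrite("pics/topc.png",B)
E
```

```text
(no output)
```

View pics/top0.png

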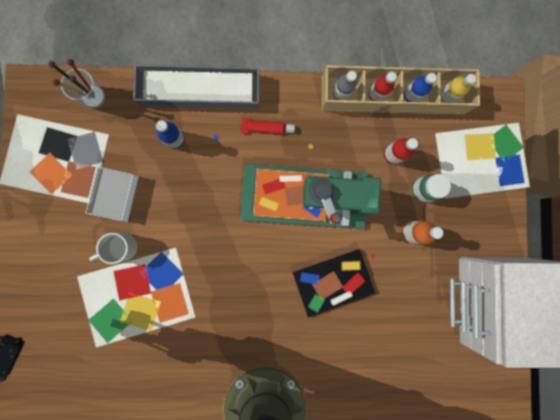

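View pics/sidec.png

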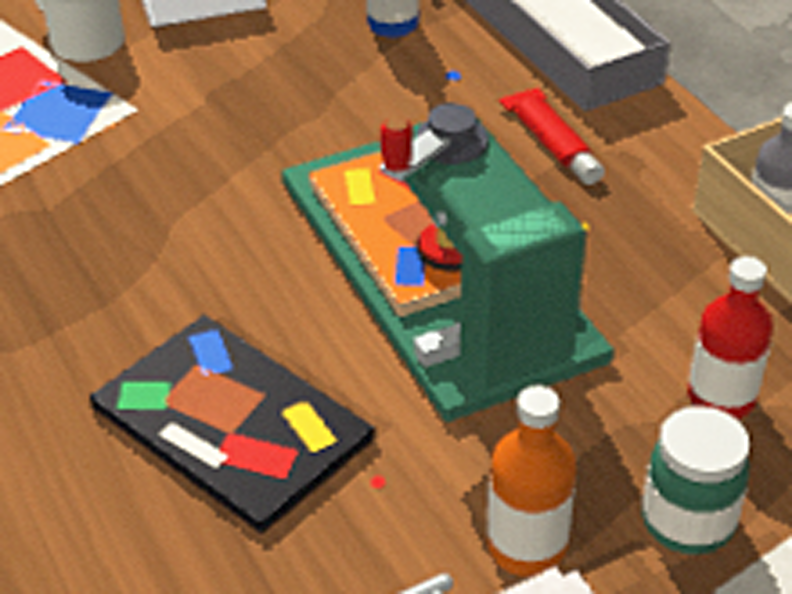

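View pics/topc.png

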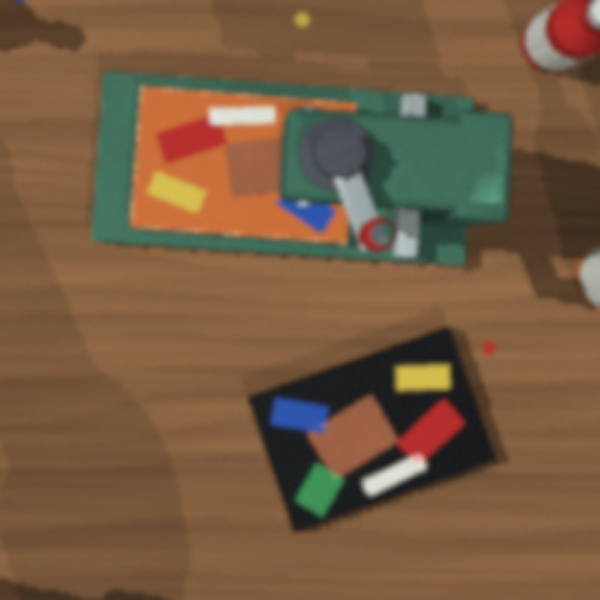

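```bash
cat > h.py <<'E'
from cell import env
import numpy as np
def ray(c,p,z):
    k=env.get_calibration(c);E=k["extrinsics"]
    d=E[:3,:3]@np.array([(p[0]-k["cx"])/k["fx"],(p[1]-k["cy"])/k["fy"],1]);o=E[:3,3]
    return o+d*(z-o[2])/d[2]
def proj(c,P):
    k=env.get_calibration(c);E=k["extrinsics"];q=E[:3,:3].T@(np.array(P)-E[:3,3])
    return np.array([k["fx"]*q[0]/q[2]+k["cx"],k["fy"]*q[1]/q[2]+k["cy"]])
E
python3 - <<'E'
from h import *
B={n:ray("top",p,.02) for n,p in dict(lt=(244,164),lb=(241,220),rb=(365.3,228.7),rt=(367.7,172.3)).items()}
for n,v in B.items(): print(n,v.round(4))
print("len",np.linalg.norm(B['lt']-B['rt']),np.linalg.norm(B['lb']-B['rb']),"wid",np.linalg.norm(B['lt']-B['lb']),np.linalg.norm(B['rt']-B['rb']))
dx=(B['rt']-B['lt']+B['rb']-B['lb']); yaw=np.arctan2(dx[1],dx[0]);u=np.array([np.cos(yaw),np.sin(yaw)])
v=np.array([-u[1],u[0]])
c=sum(B.values())/4; o=c[:2]+u*.025
print("yaw",np.degrees(yaw),"origin",o, "u",u)
H=ray("top",(321.7,190),.215);print("hub",H)
H2=ray("side",(180+452/3.6,170+118/3.3),.215);print("hub side",H2)
G=ray("top",(336,218.3),.255);print("grip",G)
G2=ray("side",(180+397/3.6,170+125/3.3),.255);print("grip side",G2)
for nm,P in dict(H=H,H2=H2,G=G,G2=G2,pl=ray("top",(256,168.7),.038),pr=ray("top",(253.7,216),.038), pfr=ray("top",(210+348/3,140+243/3),.038),pft=ray("top",(210+357/3,140+103/3),.038),ps=ray("side",(180+312/3.6,170+175/3.3),.038),ps2=ray("side",(180+402/3.6,170+303/3.3),.038)).items():
    d=P[:2]-o;print(nm,"press frame",(d@u).round(4),(d@v).round(4))
E
```

```text
lt [0.6712 0.0687 0.02  ]
lb [0.5145 0.0741 0.02  ]
rb [ 0.4952 -0.2733  0.02  ]
rt [ 0.6541 -0.28    0.02  ]
len 0.34913522441181416 0.3479686102079596 wid 0.15670841479853598 0.15904088450239964
yaw -93.0015026525421 origin [ 0.58242058 -0.12759044] u [-0.05236215 -0.99862816]
hub [ 0.58442853 -0.12317462  0.215     ]
hub side [ 0.58143155 -0.13363739  0.215     ]
grip [ 0.51728187 -0.15052053  0.255     ]
grip side [ 0.5166093  -0.16062063  0.255     ]
H press frame -0.0045 0.0018
H2 press frame 0.0061 -0.0007
G press frame 0.0263 -0.0638
G2 press frame 0.0364 -0.064
pl press frame -0.1659 0.0651
pr press frame -0.1632 -0.0654
pfr press frame 0.036 -0.0658
pft press frame 0.0367 0.0637
ps press frame -0.1541 -0.0626
ps2 press frame 0.0395 -0.0629
```

```bash
cat >> h.py <<'E'
from scipy.spatial.transform import Rotation as R
O=np.array([.5824,-.1276]);Y=np.radians(-93.0);U=np.array([np.cos(Y),np.sin(Y)]);V=np.array([-U[1],U[0]])
def P2W(x,y,z): return np.r_[O+x*U+y*V,z]
def W2P(p): d=np.array(p)[:2]-O; return np.array([d@U,d@V,p[2]])
def rows(p0,yaw0,p1,yaw1,n):
    w=-np.radians(yaw1-yaw0)/n; out=[]
    for i in range(n):
        T=R.from_euler('xyz',[180,0,yaw0+(yaw1-yaw0)*i/n],degrees=True)
        out.append(list((T.inv().apply((p1-p0)/n)*1000).round(1))+[0,0,round(w,4)])
    return out
E
python3 - <<'E'
from h import *
o=env.get_obs();p=P2W(-.187,0,.223);print(p)
for r in rows(o['tool_pos'],157.15,p,87,14):print(r)
E
```

```text
[0.59218682 0.05914372 0.223     ]
[np.float64(-37.3), np.float64(-26.1), np.float64(-0.0), 0, 0, np.float64(0.0875)]
[np.float64(-39.5), np.float64(-22.7), np.float64(-0.0), 0, 0, np.float64(0.0875)]
[np.float64(-41.3), np.float64(-19.2), np.float64(-0.0), 0, 0, np.float64(0.0875)]
[np.float64(-42.8), np.float64(-15.5), np.float64(-0.0), 0, 0, np.float64(0.0875)]
[np.float64(-44.0), np.float64(-11.7), np.float64(-0.0), 0, 0, np.float64(0.0875)]
[np.float64(-44.9), np.float64(-7.8), np.float64(-0.0), 0, 0, np.float64(0.0875)]
[np.float64(-45.4), np.float64(-3.9), np.float64(-0.0), 0, 0, np.float64(0.0875)]
[np.float64(-45.6), np.float64(0.1), np.float64(-0.0), 0, 0, np.float64(0.0875)]
[np.float64(-45.4), np.float64(4.1), np.float64(-0.0), 0, 0, np.float64(0.0875)]
[np.float64(-44.9), np.float64(8.0), np.float64(-0.0), 0, 0, np.float64(0.0875)]
[np.float64(-44.0), np.float64(11.9), np.float64(-0.0), 0, 0, np.float64(0.0875)]
[np.float64(-42.8), np.float64(15.7), np.float64(-0.0), 0, 0, np.float64(0.0875)]
[np.float64(-41.2), np.float64(19.4), np.float64(-0.0), 0, 0, np.float64(0.0875)]
[np.float64(-39.4), np.float64(22.9), np.float64(-0.0), 0, 0, np.float64(0.0875)]
```

Request:
{"method": "send_rows", "body": {
  "plan": [
    [87,-37,-26,0,0,0,0.0875],
    [87,-39.5,-23,0,0,0,0.0875],
    [87,-41,-19,0,0,0,0.0875],
    [87,-43,-15.5,0,0,0,0.0875],
    [87,-44,-11.5,0,0,0,0.0875],
    [87,-45,-8,0,0,0,0.0875],
    [87,-45.5,-4,0,0,0,0.0875],
    [87,-45.5,0,0,0,0,0.0875],
    [87,-45.5,4,0,0,0,0.0875],
    [87,-45,8,0,0,0,0.0875],
    [87,-44,12,0,0,0,0.0875],
    [87,-43,15.5,0,0,0,0.0875]
  ]
}}

```text
time_s: 1.8
tool_pos: [0.544, 0.1343, 0.223]
tool_rot: [179.9, -0.0, 96.8]
force: [0.8, 0.2, 0.6]
grip_width: 0.0869
```

Request:
{"method": "send_rows", "body": {
  "plan": [
    [87,-41,19.5,0,0,0,0.0875],
    [87,-39.5,23,0,0,0,0.0875],
    [87,0,0,0,0,0,0],
    [87,0,0,0,0,0,0]
  ]
}}

```text
time_s: 2.2
tool_pos: [0.5921, 0.0575, 0.2225]
tool_rot: [-180.0, 0.0, 86.8]
force: [0.3, 0.6, -0.1]
grip_width: 0.0868
```

```bash
python3 - <<'E'
from h import *
o=env.get_obs();print(W2P(o['tool_pos']).round(4),o['tool_rot'],o['force'])
E
```

```text
[-0.1854 -0.      0.2225] [-1.79988438e+02  3.91352112e-03  8.68212695e+01] [ 0.3314798   0.55648571 -0.06839639]
```

Request:
{"method": "send_rows", "body": {
  "plan": [
    [87,3,0,40,0,0,0],
    [87,0,0,40,0,0,0],
    [87,0,0,40,0,0,0],
    [87,0,0,35,0,0,0],
    [87,0,0,25,0,0,0],
    [87,0,0,14,0,0,0],
    [87,0,0,0,0,0,0],
    [87,0,0,0,0,0,0]
  ]
}}

```text
time_s: 3.0
tool_pos: [0.5927, 0.0628, 0.0296]
tool_rot: [179.9, -0.0, 87.0]
force: [0.9, -0.1, 0.1]
grip_width: 0.087
```

Request:
{"method": "send_rows", "body": {
  "plan": [
    [87,-5,0,0,0,0,0],
    [87,-5,0,0,0,0,0],
    [87,-5,0,0,0,0,0],
    [87,-5,0,0,0,0,0],
    [87,-5,0,0,0,0,0],
    [87,-5,0,0,0,0,0],
    [87,-5,0,0,0,0,0],
    [87,-4,0,0,0,0,0],
    [87,0,0,0,0,0,0]
  ]
}}

```text
time_s: 3.9
tool_pos: [0.5898, 0.0215, 0.0285]
tool_rot: [-180.0, 0.1, 86.9]
force: [-0.7, 0.3, 0.3]
grip_width: 0.0871
```

```bash
python3 - <<'E'
from h import *
o=env.get_obs();print(W2P(o['tool_pos']).round(4),o['tool_rot'],o['force'],U@o['force'][:2])
E
```

```text
[-0.1493 -0.0004  0.0285] [-1.79995790e+02  5.39104102e-02  8.69028879e+01] [-0.67689605  0.26611546  0.29980314] -0.23032475143736822
```

Request:
{"method": "send_rows", "body": {
  "plan": [
    [87,-4,0,0,0,0,0],
    [87,-4,0,0,0,0,0],
    [87,-4,0,0,0,0,0],
    [87,-2,0,0,0,0,0]
  ]
}}

```text
time_s: 4.3
tool_pos: [0.5889, 0.008, 0.0283]
tool_rot: [-180.0, 0.0, 86.9]
force: [-0.1, 1.6, -0.2]
grip_width: 0.087
```

Request:
{"method": "send_rows", "body": {
  "plan": [
    [87,-2,0,0,0,0,0],
    [87,-1,0,0,0,0,0]
  ]
}}

```text
time_s: 4.5
tool_pos: [0.5888, 0.0055, 0.0284]
tool_rot: [-180.0, 0.0, 86.9]
force: [0.2, 1.8, -0.1]
grip_width: 0.087
```

```bash
python3 - <<'E'
from h import *
import cv2
o=env.get_obs();print(W2P(o['tool_pos']).round(4),o['tool_rot'],o['force'],U@o['force'][:2])
a=env.read_camera("side")
A=cv2.resize(a[190:310,230:370,::-1],None,fx=5,fy=5,interpolation=cv2.INTER_CUBIC)
for y in(-.065,.065):
    q=proj("side",P2W(-.12,y,.038)); print(q)
    cv2.circle(A,tuple(int(v) for v in (q-[230,190])*5),3,(255,0,255),-1)
cv2.imwrite("pics/s1.png",A)
E
```

```text
[-0.1332 -0.0006  0.0284] [-1.79976967e+02  1.28561063e-02  8.69460891e+01] [ 0.16680992  1.80493477 -0.10277658] -1.8111913230836132
[270.09436132 229.56161997]
[305.08564776 217.85111757]
```

View pics/s1.png

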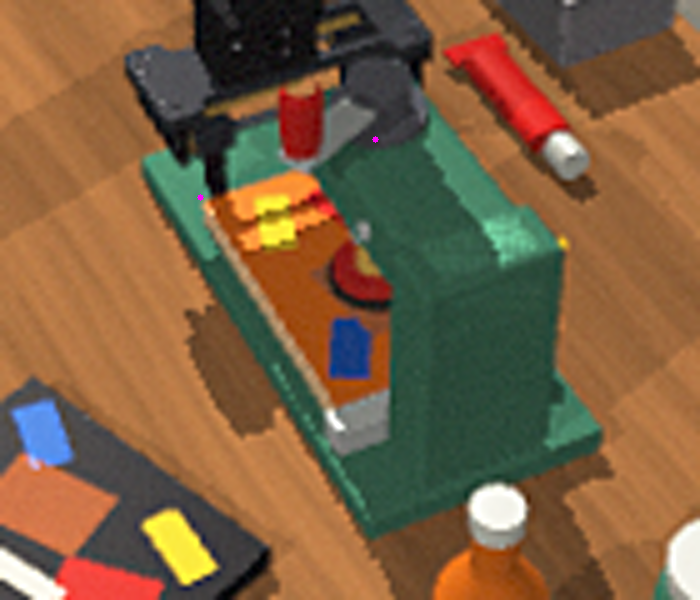

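The panel's far edge (crop pixel ≈(335,408)) is at or nearly at the fence. I'll push on until the force rises.

Request:
{"method": "send_rows", "body": {
  "plan": [
    [87,-1.5,0,0,0,0,0],
    [87,0,0,0,0,0,0]
  ]
}}

```text
time_s: 4.75
tool_pos: [0.5888, 0.004, 0.0284]
tool_rot: [-180.0, 0.0, 87.0]
force: [0.2, 1.2, -0.3]
grip_width: 0.0873
```

Request:
{"method": "send_rows", "body": {
  "plan": [
    [87,-1.5,0,0,0,0,0],
    [87,0,0,0,0,0,0]
  ]
}}

```text
time_s: 4.95
tool_pos: [0.5887, 0.0037, 0.0285]
tool_rot: [-180.0, -0.1, 87.0]
force: [-1.2, 3.1, -0.3]
grip_width: 0.0873
```

Request:
{"method": "send_rows", "body": {
  "plan": [
    [87,-1.5,0,0,0,0,0],
    [87,0,0,0,0,0,0]
  ]
}}

```text
time_s: 5.15
tool_pos: [0.5886, 0.0037, 0.0285]
tool_rot: [-180.0, -0.2, 87.0]
force: [-0.8, 5.8, -1.2]
grip_width: 0.0871
```

Request:
{"method": "send_rows", "body": {
  "plan": [
    [87,-3,0,0,0,0,0],
    [87,-2,0,0,0,0,0],
    [87,0,0,0,0,0,0]
  ]
}}

```text
time_s: 5.45
tool_pos: [0.5886, 0.0035, 0.0285]
tool_rot: [-180.0, -0.5, 87.1]
force: [-0.5, 13.1, -0.1]
grip_width: 0.0872
```

Request:
{"method": "send_rows", "body": {
  "plan": [
    [87,10,0,0,0,0,0],
    [87,15,0,0,0,0,0],
    [87,0,0,-40,0,0,0],
    [87,0,0,-50,0,0,0],
    [87,0,0,-50,0,0,0],
    [87,0,0,-50,0,0,0],
    [87,0,0,-50,0,0,0],
    [87,0,0,-30,0,0,0],
    [87,0,0,0,0,0,0],
    [87,0,0,0,0,0,0]
  ]
}}

```text
time_s: 6.45
tool_pos: [0.5902, 0.0209, 0.299]
tool_rot: [179.9, 0.0, 86.9]
force: [-0.0, 0.2, -0.4]
grip_width: 0.0869
```

```bash
python3 - <<'E'
from h import *
import cv2
o=env.get_obs();print(W2P(o['tool_pos']).round(4),o['tool_rot'],o['force'])
a=env.read_camera("side");A=cv2.resize(a[190:310,230:370,::-1],None,fx=4,fy=4,interpolation=cv2.INTER_CUBIC)
b=env.read_camera("top");B=cv2.resize(b[140:250,220:400,::-1],(720,440),interpolation=cv2.INTER_CUBIC)
cv2.imwrite("pics/s2.png",A);cv2.imwrite("pics/t2.png",B)
E
```

```text
[-0.1487 -0.      0.299 ] [1.79917516e+02 2.80428121e-02 8.69209281e+01] [-0.04882878  0.22476315 -0.38636026]
```

View pics/s2.png

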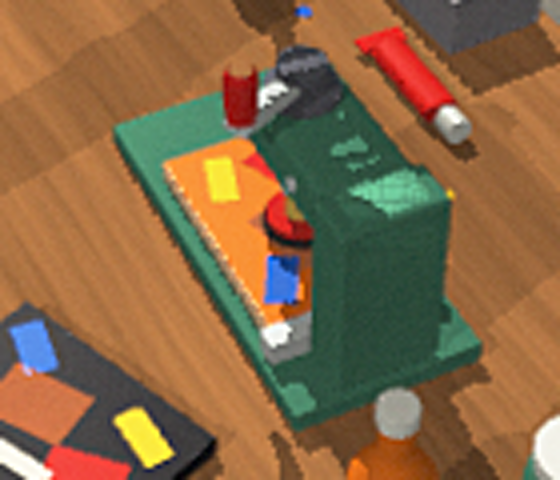

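View pics/t2.png

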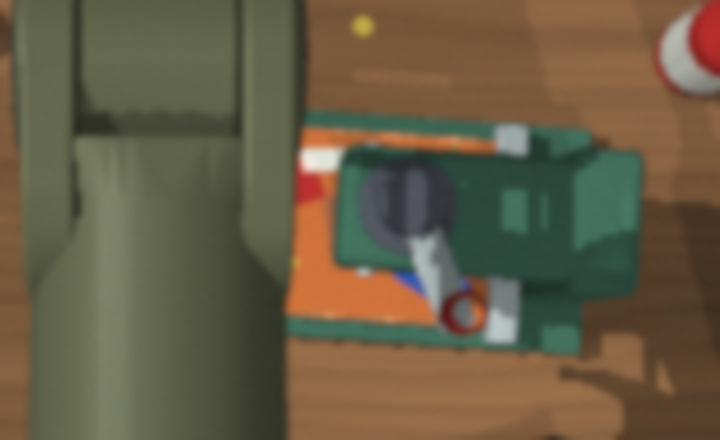

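Panel is home: its far edge meets the fence at crop pixel (275,335), square, and the foot is clear above it. Next I grip the handle from above (tool x = −press x, tool y = press y).

Request:
{"method": "send_rows", "body": {
  "plan": [
    [60,-35.7,-12.7,0,0,0,0],
    [60,-35.7,-12.7,0,0,0,0],
    [60,-35.7,-12.7,0,0,0,0],
    [60,-35.7,-12.7,0,0,0,0],
    [60,-35.7,-12.7,0,0,0,0],
    [60,0,0,0,0,0,0],
    [60,0,0,0,0,0,0]
  ]
}}

```text
time_s: 7.25
tool_pos: [0.5161, -0.1541, 0.2972]
tool_rot: [-179.9, -0.0, 86.8]
force: [1.2, 0.8, 0.1]
grip_width: 0.0599
```

```bash
python3 - <<'E'
from h import *
import cv2
o=env.get_obs();print(W2P(o['tool_pos']).round(4),o['tool_rot'],o['force'],o['grip_width'])
a=env.read_camera("side");A=cv2.resize(a[150:270,230:370,::-1],None,fx=5,fy=5,interpolation=cv2.INTER_CUBIC)
q=proj("side",o['tool_pos']);cv2.circle(A,tuple(int(v) for v in (q-[230,150])*5),3,(255,0,255),-1)
q=proj("side",o['tool_pos']-[0,0,.044]);cv2.circle(A,tuple(int(v) for v in (q-[230,150])*5),3,(0,255,255),-1)
cv2.imwrite("pics/s3.png",A)
E
```

```text
[ 0.03   -0.0648  0.2972] [-1.79883361e+02 -3.17186913e-02  8.68244839e+01] [1.20439924 0.83293962 0.10571211] 0.059949432642773255
```

View pics/s3.png

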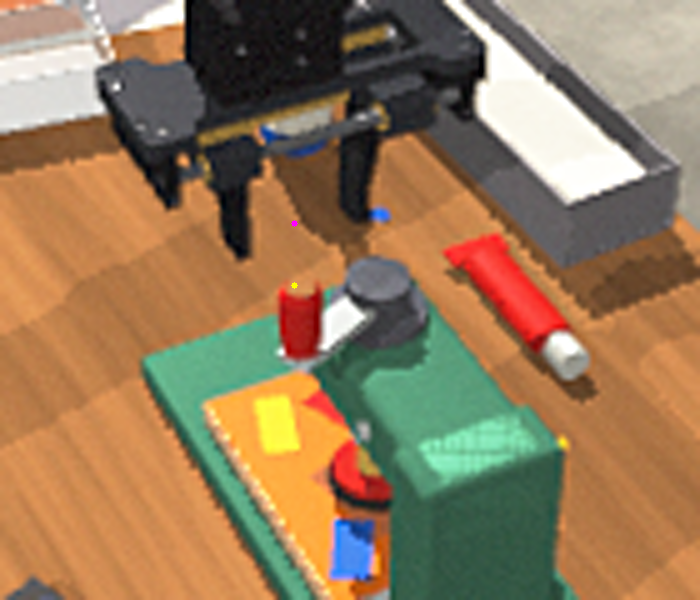

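The handle top (300,288) lies about 1 px (≈2–3 mm in +x) from the projected point. I'll correct that, descend and grip.

Request:
{"method": "send_rows", "body": {
  "plan": [
    [60,-2,0.5,20,0,0,0],
    [60,0,0,25,0,0,0],
    [60,0,0,25,0,0,0],
    [60,0,0,11.5,0,0,0],
    [60,0,0,0,0,0,0],
    [60,0,0,0,0,0,0]
  ]
}}

```text
time_s: 7.9
tool_pos: [0.518, -0.155, 0.2176]
tool_rot: [180.0, 0.0, 87.0]
force: [1.0, -0.5, -0.1]
grip_width: 0.0601
```

Request:
{"method": "send_rows", "body": {
  "grip_force": 30,
  "plan": [
    [10,0,0,0,0,0,0],
    [10,0,0,0,0,0,0],
    [10,0,0,0,0,0,0],
    [10,0,0,0,0,0,0],
    [10,0,0,0,0,0,0]
  ]
}}

```text
time_s: 8.4
tool_pos: [0.5181, -0.1556, 0.2174]
tool_rot: [179.9, -0.0, 87.0]
force: [8.9, -1.2, -2.9]
grip_width: 0.0274
```

```bash
cat >> h.py <<'E'
def crank(c=(0,0)):
    o=env.get_obs();p=W2P(o['tool_pos']);f=o['force'];F=np.array([f[:2]@U,f[:2]@V])
    d=p[:2]-c;r=np.hypot(*d);th=np.arctan2(-d[1],d[0])
    t=np.array([-np.sin(th),-np.cos(th)])
    print("t",o['time_s'],"p",p.round(4),"r",r.round(4),"th deg",np.degrees(th).round(1),"F tang resist",(-F@t).round(2),"F rad",(F@d/r).round(2),"fz",f[2].round(1),"w",round(o['grip_width'],4),"yaw",o['tool_rot'][2].round(1))
    return p,th
def arc(th0,dth,n,c=(0,0),r=.07):
    # tool-axis mm shifts (tool x=-press x, tool y=press y)
    a=np.radians(th0+dth*np.arange(n+1)); x=c[0]+r*np.cos(a);y=c[1]-r*np.sin(a)
    print([[round(float(-i*1000),1),round(float(j*1000),1)] for i,j in zip(np.diff(x),np.diff(y))])
E
python3 - <<'E'
from h import *
p,th=crank()
arc(np.degrees(th),10,12)
E
```

```text
t 8.4 p [ 0.0314 -0.0628  0.2174] r 0.0702 th deg 63.5 F tang resist 4.62 F rad -7.66 fz -2.9 w 0.0274 yaw 87.0
[[11.3, -4.5], [12.0, -2.4], [12.2, -0.3], [12.1, 1.8], [11.6, 3.9], [10.7, 5.8], [9.6, 7.6], [8.1, 9.1], [6.4, 10.4], [4.5, 11.3], [2.4, 12.0], [0.3, 12.2]]
```

Request:
{"method": "send_rows", "body": {
  "plan": [
    [10,0,2,0,0,0,0],
    [10,0,0,0,0,0,0]
  ]
}}

```text
time_s: 8.6
tool_pos: [0.5193, -0.1557, 0.2174]
tool_rot: [-180.0, -0.0, 87.0]
force: [-1.3, 0.2, 3.3]
grip_width: 0.025
```

```bash
python3 - <<'E'
from h import *
p,th=crank()
E
```

```text
t 8.6 p [ 0.0314 -0.0615  0.2174] r 0.069 th deg 63.0 F tang resist -0.72 F rad 1.1 fz 3.3 w 0.025 yaw 87.0
```

Request:
{"method": "send_rows", "body": {
  "plan": [
    [10,5.5,-2.6,0,0,0,0],
    [10,5.7,-2.0,0,0,0,0],
    [10,5.9,-1.5,0,0,0,0],
    [10,6.0,-1.0,0,0,0,0],
    [10,6.1,-0.4,0,0,0,0],
    [10,6.1,0.1,0,0,0,0]
  ]
}}

```text
time_s: 9.2
tool_pos: [0.5146, -0.1235, 0.2174]
tool_rot: [179.8, 0.3, 86.8]
force: [3.1, -7.0, -1.4]
grip_width: 0.0251
```

```bash
python3 - <<'E'
from h import *
p,th=crank()
arc(np.degrees(th),7.5,12)
E
```

```text
t 9.2 p [-0.0006 -0.0679  0.2174] r 0.0679 th deg 90.5 F tang resist 6.79 F rad -3.47 fz -1.4 w 0.0251 yaw 86.8
[[9.1, 0.7], [9.0, 1.9], [8.6, 3.0], [8.2, 4.1], [7.6, 5.2], [6.8, 6.1], [6.0, 6.9], [5.0, 7.7], [4.0, 8.2], [2.9, 8.7], [1.7, 9.0], [0.5, 9.1]]
```

Request:
{"method": "send_rows", "body": {
  "plan": [
    [10,9.1,1.5,0,0,0,0],
    [10,8.9,2.3,0,0,0,0],
    [10,8.5,3.4,0,0,0,0],
    [10,8.0,4.5,0,0,0,0],
    [10,7.3,5.5,0,0,0,0],
    [10,6.5,6.4,0,0,0,0],
    [10,5.7,7.2,0,0,0,0],
    [10,4.7,7.9,0,0,0,0]
  ]
}}

```text
time_s: 10.0
tool_pos: [0.5541, -0.0666, 0.2173]
tool_rot: [-179.8, 0.2, 86.8]
force: [-3.8, -6.9, 5.4]
grip_width: 0.0251
```

```bash
python3 - <<'E'
from h import *
p,th=crank((.0005,.002))
arc(150,7.5,12)
E
```

```text
t 10.0 p [-0.0594 -0.0314  0.2173] r 0.0686 th deg 150.8 F tang resist 6.49 F rad -4.52 fz 5.4 w 0.0251 yaw 86.8
[[4.0, 8.2], [2.9, 8.7], [1.8, 9.0], [0.6, 9.1], [-0.6, 9.1], [-1.8, 9.0], [-2.9, 8.7], [-4.0, 8.2], [-5.1, 7.6], [-6.0, 6.9], [-6.9, 6.0], [-7.6, 5.1]]
```

Request:
{"method": "send_rows", "body": {
  "plan": [
    [10,3.3,8.4,0,0,0,0],
    [10,2.3,8.8,0,0,0,0],
    [10,1.5,9.0,0,0,0,0],
    [10,0.5,9.1,0,0,0,0],
    [10,-0.6,9.1,0,0,0,0],
    [10,-1.8,9.0,0,0,0,0],
    [10,-2.9,8.7,0,0,0,0]
  ]
}}

```text
time_s: 10.7
tool_pos: [0.615, -0.0667, 0.2172]
tool_rot: [-179.6, 0.1, 86.9]
force: [-10.0, -3.6, 6.9]
grip_width: 0.0252
```

```bash
python3 - <<'E'
from h import *
p,th=crank((.0005,.002))
arc(np.degrees(th),7.5,8)
E
```

```text
t 10.7 p [-0.0625  0.0293  0.2172] r 0.0687 th deg -156.6 F tang resist 7.35 F rad -7.64 fz 6.9 w 0.0252 yaw 86.9
[[-4.2, 8.1], [-5.2, 7.5], [-6.2, 6.8], [-7.0, 5.9], [-7.7, 5.0], [-8.3, 3.9], [-8.7, 2.8], [-9.0, 1.6]]
```

Request:
{"method": "send_rows", "body": {
  "plan": [
    [10,-5.2,7.6,-0.5,0,0,0],
    [10,-6.0,7.1,-0.5,0,0,0],
    [10,-6.2,6.8,0,0,0,0],
    [10,-7.0,5.9,0,0,0,0]
  ]
}}

```text
time_s: 11.1
tool_pos: [0.6412, -0.0888, 0.2174]
tool_rot: [-179.6, -0.1, 87.0]
force: [-7.5, 2.4, 4.1]
grip_width: 0.0252
```

```bash
python3 - <<'E'
from h import *
p,th=crank((.001,.002))
arc(np.degrees(th),7.5,8)
E
```

```text
t 11.1 p [-0.0418  0.0567  0.2174] r 0.0694 th deg -128.1 F tang resist 6.25 F rad -4.75 fz 4.1 w 0.0252 yaw 87.0
[[-7.6, 5.2], [-8.2, 4.1], [-8.6, 3.0], [-9.0, 1.9], [-9.1, 0.7], [-9.1, -0.5], [-9.0, -1.7], [-8.7, -2.9]]
```

Request:
{"method": "send_rows", "body": {
  "plan": [
    [10,-8.1,4.6,-0.3,0,0,0],
    [10,-8.4,3.8,0,0,0,0],
    [10,-8.6,3.0,0,0,0,0],
    [10,-9.0,1.9,0,0,0,0],
    [10,-9.1,0.7,0,0,0,0]
  ]
}}

```text
time_s: 11.6
tool_pos: [0.6545, -0.1284, 0.2174]
tool_rot: [-179.7, -0.4, 87.2]
force: [-4.7, 9.3, 2.4]
grip_width: 0.0254
```

```bash
python3 - <<'E'
from h import *
p,th=crank((.001,.002))
arc(np.degrees(th),7.5,8)
E
```

```text
t 11.6 p [-0.0029  0.072   0.2174] r 0.0701 th deg -93.2 F tang resist 9.28 F rad -4.65 fz 2.4 w 0.0254 yaw 87.2
[[-9.2, -0.1], [-9.1, -1.3], [-8.8, -2.5], [-8.4, -3.6], [-7.9, -4.7], [-7.2, -5.6], [-6.4, -6.5], [-5.5, -7.3]]
```

Request:
{"method": "send_rows", "body": {
  "plan": [
    [10,-9.1,-1.0,0,0,0,0],
    [10,-9.1,-1.5,0,0,0,0]
  ]
}}

```text
time_s: 11.8
tool_pos: [0.6528, -0.1451, 0.2174]
tool_rot: [-179.9, -0.5, 87.3]
force: [0.2, 10.7, 0.5]
grip_width: 0.0253
```

```bash
python3 - <<'E'
from h import *
import cv2
p,th=crank((.001,.002))
arc(np.degrees(th),5,8)
a=env.read_camera("side");A=cv2.resize(a[190:310,230:370,::-1],None,fx=5,fy=5,interpolation=cv2.INTER_CUBIC)
cv2.imwrite("pics/s4.png",A)
crank((.001,.002))
E
```

```text
t 11.8 p [0.0138 0.0712 0.2174] r 0.0704 th deg -79.5 F tang resist 10.46 F rad -2.31 fz 0.5 w 0.0253 yaw 87.3
[[-6.0, -1.4], [-5.8, -1.9], [-5.6, -2.4], [-5.4, -2.9], [-5.1, -3.3], [-4.8, -3.8], [-4.5, -4.2], [-4.1, -4.5]]
t 11.85 p [0.0161 0.0708 0.2175] r 0.0704 th deg -77.6 F tang resist 7.56 F rad -1.16 fz -0.7 w 0.0251 yaw 87.2
```

View pics/s4.png

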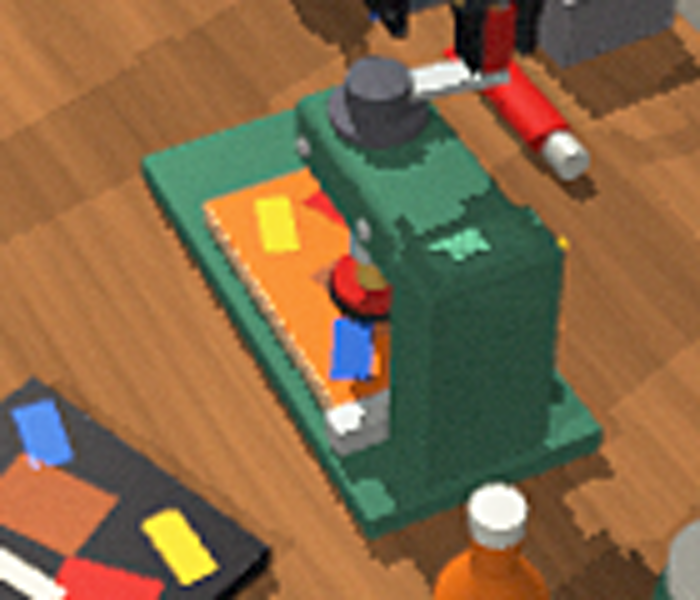

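Foot sits on the panel and the panel is still against the fence. The crank load is 10.5 N against about 6.6 N free (+3.9 N, about 3.5 mm, about 70–75 N). I'll stop here, release and lift.

Request:
{"method": "send_rows", "body": {
  "plan": [
    [50,0,0,0,0,0,0],
    [50,0,0,0,0,0,0],
    [50,0,0,0,0,0,0],
    [50,0,0,0,0,0,0],
    [50,0,0,-15,0,0,0],
    [50,0,0,-30,0,0,0],
    [50,0,0,-40,0,0,0],
    [50,0,0,-30,0,0,0],
    [50,40,0,0,0,0,0],
    [50,50,0,0,0,0,0],
    [50,50,0,0,0,0,0],
    [50,50,0,0,0,0,0]
  ]
}}

```text
time_s: 13.05
tool_pos: [0.6622, 0.0389, 0.3351]
tool_rot: [179.9, -0.0, 86.9]
force: [1.7, -0.0, 0.7]
grip_width: 0.0502
```

```bash
python3 - <<'E'
from h import *
import cv2
crank((.001,.002))
a=env.read_camera("side");A=cv2.resize(a[170:310,230:370,::-1],None,fx=4,fy=4,interpolation=cv2.INTER_CUBIC)
g=env.regions_of("side","grip_mid")
for d in g[:2]: print(d["confidence"],d["rect"])
for th in(270,283,295):
    q=proj("side",P2W(.001+.07*np.cos(np.radians(th)),.002-.07*np.sin(np.radians(th)),.255));print(th,q, ((q-[230,170])*4).round())
cv2.imwrite("pics/s5.png",A)
E
```

```text
t 13.05 p [-0.1705  0.071   0.3351] r 0.1848 th deg -158.1 F tang resist -1.56 F rad 0.7 fz 0.7 w 0.0502 yaw 86.9
0.53 [324.9, 190.3, 333.8, 207.8]
0.29 [300.6, 193.1, 333.9, 215.4]
270 [327.25658244 187.02303743] [389.  68.]
283 [329.40571895 190.24639331] [398.  81.]
295 [330.34991021 193.44148488] [401.  94.]
```

View pics/s5.png

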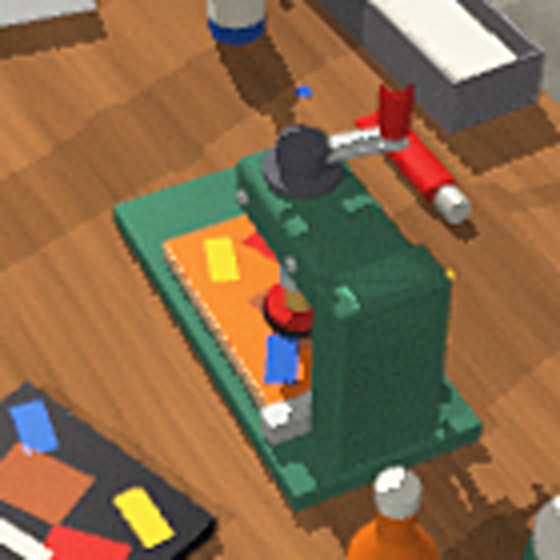

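The handle top at (397,88) matches a crank angle of about 285–290°, so it stayed put. The panel is at the fence and the arm is clear.

```bash
python3 -c "
from cell import env
print(env.sign_off())"
```

```text
the job is handed in; nothing more can be done
None
```

The panel is home against the fence and the foot bears on it at an estimated 70–75 N; I handed the job in at about 13 s of the 67 s allowed. That foot force is worked out from the crank load, not measured directly.

- **Panel:** I pushed the plywood panel with both open fingers. It stopped against the fence and the push force climbed to 13 N. The last side picture still shows it at the fence and square.
- **Crank:** I gripped the handle and turned it clockwise from about 63° to 282°. The load at the handle rose from about 6.6 N running free to 10.5 N. That is about 60% harder, and close to the 4 N rise asked for.
- **Uncertainty:** The free-running load varied between about 6.3 and 7.4 N, partly because of sideways load on the handle. That puts the foot force at roughly 60–80 N, inside the 40–120 N band.
- **After release:** The last picture shows the handle at about 285–290°, so it stayed where I left it. The arm was clear with no contact force to speak of. The paint tube and orange bottle looked undisturbed. The other bystanders were not re-measured, but the arm did not work near them.

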